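# Short-spin the tubes on the clean bench

## Robot

A 7-joint arm with a two-finger parallel gripper is mounted at the origin on the work surface. World frame = base frame: x ahead of the robot, y to its left, z up, the work surface at z = 0. Lengths are in m, angles in rad, forces in N, time in s.
With the tool pointing down it reaches from about 0.4 to 0.85 m from the base axis. Payload 4.5 kg.
Tool frame: the origin (TCP) lies on the centre line of the jaws, within the pads' length; the fingertips stand 8 mm ahead of it and the grasp point (between the pads) lies 11 mm behind it (r.tip_reach is the z of the fingertips in the tool frame, in m); z points along the fingers, y is the direction in which the jaws open and shut (so a half turn about z gives the same grasp; the last joint's range is limited). The gripper opens to 88 mm and grips with 3 to 60 N. Pads are 18 mm wide; open, the fingers measure 123 mm over their backs; the gripper's body (75 mm by 187 mm) begins 45 mm behind the grasp point.
Start: joints at [-1.072, 0.689, -0.195, 1.565, 0.157, 0.902, -0.215], TCP at [0.28, 0.559, 0.247] pointing down, gripper open.
Joint ranges: [-3.01, 3.01], [-0.46, 2.08], [-1.47, 1.51], [0.13, 2.56], [-1, 4.14], [0.04, 2.09], [-2.66, 2.66]. Speed limits (rad/s): [2.57, 2.57, 3.14, 3.14, 3.14, 3.14, 3.14].

## Interface

Orientations are given as a unit quaternion [w, x, y, z].
In Python, from cell import r gives the robot as it stands. The module is installed in compiled form; this text tells all that it offers. Calls block until the motion is done:
- r.move_pose(position, orientation): joint-space move of the TCP to a pose.
- r.move_straight(position, rot=None, max_speed=0.15): straight line of the TCP; rot=None keeps the orientation; max_speed is the mean speed in m/s.
- r.set_joints(angles): joint-space move.
- r.ungrasp() and r.grab(): open the fingers fully, or close them until they stop; the grip force is fixed at half the most.
- r.wait(seconds).
- r.ik(position, orientation): joint angles nearest the present ones, or None.
- r.snapshot(name): name is "side" or "top"; returns the picture (384x512x3 uint8, red, green, blue); there is no depth.
- r.camera_model(name): a dict with "camera_matrix" (3x3 intrinsics, pixels), "view" (4x4, takes a point from world to camera coordinates). Camera axes: x right, y up, looking along -z (the intrinsics and any distortion apply to the point x, -y, -z); pixel columns grow to the right and rows downward; lengths in m; the calibration is good to about 2 mm. A picture is of the moment at which its call begins. camera_model takes no time and is no camera call.
A pose or a line that the arm cannot do raises r.MotionError and nothing moves.
- r.hand_in(): hands the job in, once; it reports no verdict.
Readings, each from a call of its own:
- r.get_clock(): time.
- r.get_joint_pos(): joint angles.
- r.get_qvel(): joint speeds.
- r.get_effort(): joint torques, N m.
- r.get_tcp_pos(): TCP position.
- r.get_tcp_rot(): TCP orientation.
- r.get_contact_force(): force on the tool from outside, world axes, zero at the start.
- r.get_moment(): the same for the moment, N m.
- r.get_gripper_width(): finger opening in m.
Only numpy, scipy, OpenCV 4.12 (cv2) and the standard library are available. Lean on these libraries where they do the work, as an engineer would, in place of code of your own. Each camera call takes 0.05 s, during which the arm holds its last target. There are 200 camera calls.

## Task

Give the sealed tubes in the small centrifuge a short spin: with its dial still at off, first flip the power toggle on the machine's deck over to on, away from the robot. Then turn the winged dial clockwise past its two speed detents to the spring-return short-spin position at the end of its travel, and hold it there with the fingers; it springs back if let go, so finish while still holding it. Leave the tube rack, lamp, cap, pen, forceps jar and plant tub around the machine where they are.

Things in the scene. Friction and masses are not known exactly. Their poses are not given: they have to be found in the camera images.
- centrifuge: Small white bench centrifuge, 290 mm deep x 240 wide, fixed; place and yaw vary. Origin: centre of its underside, on the bench; x from its front (robot's side) to its rear, y to its left, z up. Flat control deck along the front, 88 above the bench: dial axis at x -96, y -58, toggle pivot at x -96, y +64. Behind it the shut round lid (radius 92, axis x +48, y 0) rises to 136.
- wing_grip (a point): Grip point of the dial: on its vertical axis, inside its wing, 115.5 mm above the bench. The wing is a black upright bar 42 long, 13 thick, its top 12 above this point, its foot 22 below it on a flat round skirt (diameter 42, 3 thick). The point's x axis runs along the wing to its white pointer mark, y across it, z up; it turns with the dial. Within 50 mm of the axis nothing else rises above the deck.
- dial (a joint): Dial angle in rad, growing clockwise seen from above: off 0 (rests at 0 to 0.03), speed detents at about 0.52 and 1.04 where it stays, short spin at the stop, 1.48, from where a spring turns it back to 1.04. Torque up to 0.08 Nm over the detents, 0.15 to 0.17 Nm from 1.2 rad to the stop. In the machine frame the pointer stands at +0.74 rad from x (to the left) when off, -0.74 at the stop.
- toggle_tip (a point): On the axis of the power toggle, 34 mm from its pivot and 2 short of its free end. A bare steel bat lever 36 long, 6 thick at the root, 10 near the end, standing up from a round steel bush (diameter 21, top 94 above the bench). Its pivot is 91 above the bench. It swings in the machine's x-z plane.
- toggle (a joint): Angle of the toggle in rad: 0 is off, leaning 0.4 rad from upright to the machine's front (-x, the robot's side); 0.8 is on, leaning 0.4 rad to the rear (+x). It snaps over its middle (0.4) and stays at either end; it takes up to about 0.06 Nm, some 2 N near the tip.
- tube_rack: Bystander beside the machine's left: white rack 125 x 62 x 34 mm with small tubes to 44 mm, loose; origin: centre of its underside.
- spirit_lamp: Bystander beside the machine's right: unlit glass spirit lamp with metal collar, 68 mm diameter, 87 high, loose; origin: centre of its underside.
- marker: Bystander in front of the machine: marker pen 136 mm long, 12 thick, lying on the bench, loose; origin: under its middle, x along it.
- lamp_cap: Bystander in front of the machine: small metal cap, 26 mm diameter, 24 high, loose; origin: centre of its underside.
- forceps_jar: Bystander off to the left or right: glass jar 66 mm diameter, 82 high, with two forceps standing in it up to 170 mm, loose; origin: centre of its underside.
- tub: Bystander off to the left or right: clear lidded culture tub with plantlets, 105 mm diameter, 79 high, loose; origin: centre of its underside.

How it is judged:
By the outcome, as a careful person would: the job done as asked, in the order asked, and still so for the second after the job is handed in, while the arm keeps its last pose, push and grip.
It also fails if it takes over 48 s, if anything falls off the work surface, if the arm or the gripper's body presses on something with over 40 N, if the wrist force passes 120 N, or if a joint passes its speed limit or range.

## Working session

There is one attempt and no reset: what is moved stays moved. The work goes in short steps, each a Python script; the robot and the scene stay as the last script left them, time stands still between calls to the robot, and variables do not carry over. Pictures are saved under pics/ and viewed, about 8 in all and at most 12, crops included, and the job is handed in when it is done.

```bash
mkdir -p pics; python3 - <<'E'
from cell import r
import cv2,numpy as np
for n in("top","side"):
    im=r.snapshot(n); cv2.imwrite(f"pics/{n}0.png",cv2.resize(im[:,:,::-1],(800,600),interpolation=cv2.INTER_CUBIC))
    cv2.imwrite(f"pics/{n}0_raw.png",im[:,:,::-1])
    m=r.camera_model(n); print({k:np.round(v,4).tolist() for k,v in m.items()})
print(r.get_clock(),r.get_tcp_rot(),r.tip_reach)
E
```

```text
{'camera_matrix': [[451.0219, 0.0, 262.1735], [0.0, 451.0219, 189.0165], [0.0, 0.0, 1.0]], 'view': [[-0.0253, -0.9996, -0.0092, 0.0263], [0.9931, -0.0262, 0.114, -0.5778], [-0.1142, -0.0063, 0.9934, -1.3345], [0.0, 0.0, 0.0, 1.0]]}
{'camera_matrix': [[423.6442, 0.0, 260.4968], [0.0, 423.6442, 194.4429], [0.0, 0.0, 1.0]], 'view': [[0.9822, -0.1864, 0.0211, -0.5559], [0.075, 0.4934, 0.8665, -0.1362], [-0.172, -0.8496, 0.4987, -1.1454], [0.0, 0.0, 0.0, 1.0]]}
0.1 [-1.43477845e-04  2.30262852e-01  9.73128111e-01 -8.23654879e-04] 0.008
```

View pics/top0.png

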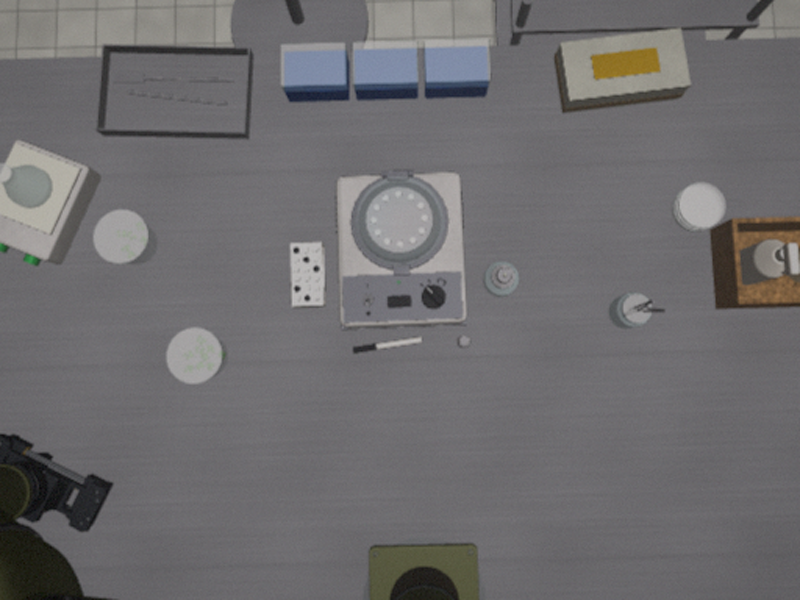

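View pics/side0.png

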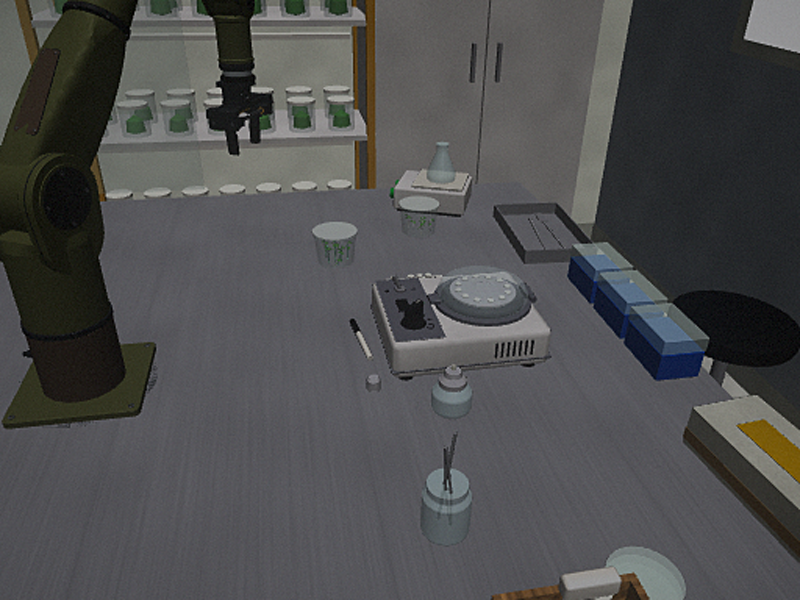

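```bash
python3 - <<'E'
import cv2
t=cv2.imread("pics/top0_raw.png")[105:215,205:315]; s=cv2.imread("pics/side0_raw.png")[165:245,230:360]
cv2.imwrite("pics/t1.png",cv2.resize(t[60:110,5:105],None,fx=8,fy=8,interpolation=cv2.INTER_CUBIC))
cv2.imwrite("pics/s1.png",cv2.resize(s,None,fx=6,fy=6,interpolation=cv2.INTER_CUBIC))
E
```

```text
(no output)
```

View pics/t1.png

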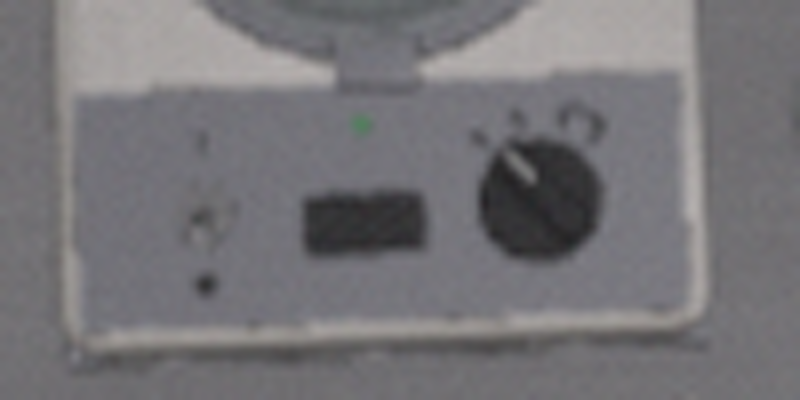

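View pics/s1.png

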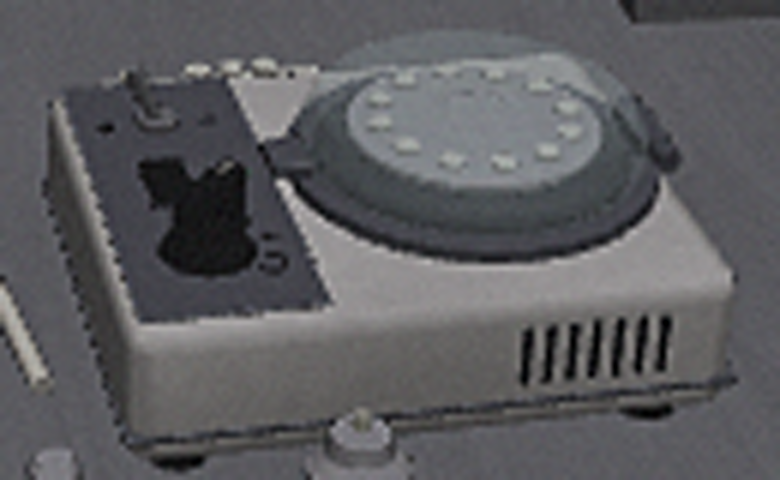

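```bash
cat > h.py <<'E'
from cell import r
import numpy as np, cv2
from scipy.optimize import least_squares
from scipy.spatial.transform import Rotation as R
def proj(n,P):
    m=r.camera_model(n); K=np.array(m["camera_matrix"]); V=np.array(m["view"])
    p=np.atleast_2d(P)@V[:3,:3].T+V[:3,3]; p=p*[1,-1,-1]; q=p@K.T; return q[:,:2]/q[:,2:]
def world(p,P):
    P=np.atleast_2d(P); c,s=np.cos(p[2]),np.sin(p[2])
    return np.c_[p[0]+c*P[:,0]-s*P[:,1],p[1]+s*P[:,0]+c*P[:,1],P[:,2]]
E
python3 - <<'E'
from h import *
t=lambda u,v:((u+.5)/8-.5+210,(v+.5)/8-.5+165)
s=lambda u,v:((u+.5)/6-.5+230,(v+.5)/6-.5+165)
obs=[("top",(-.096,-.058,.0905),t(541.5,199.5)),("top",(-.096,.064,.094),t(208,222)),("top",(.048,0,.095),(255.7,142.8)),
("side",(-.096,-.058,.0895),s(208,246)),("side",(-.096,.064,.094),s(155,117)),("side",(.048,0,.095),s(475,162))]
def f(p): return np.concatenate([proj(n,world(p,[P]))[0]-o for n,P,o in obs])
for sub in("all","top","side"):
    a=obs[:]; 
    g=lambda p:np.concatenate([proj(n,world(p,[P]))[0]-o for n,P,o in a if sub in("all",n)])
    q=least_squares(g,[.63,.03,0],loss="soft_l1"); print(sub,q.x,np.round(g(q.x),2).tolist())
    if sub=="all": p=q.x
np.save("pose.npy",p)
a=.4
tip=[-.096-.034*np.sin(a),.064,.091+.034*np.cos(a)]
c,s_=np.cos(.74),np.sin(.74)
pts=[[-.096,-.058,.0905],[-.096-.0,.064,.094],tip,[-.096+.021*c,-.058+.021*s_,.1275],[-.096-.021*c,-.058-.021*s_,.1275]]
box=[[x,y,z] for z in(0,.088) for x,y in((-.145,-.12),(.145,-.12),(.145,.12),(-.145,.12))]
th=np.linspace(0,6.28,40); sk=np.c_[-.096+.021*np.cos(th),-.058+.021*np.sin(th),0*th+.091]
out=[]
for n,(x0,x1,y0,y1) in(("top",(210,310,105,217)),("side",(230,360,165,245))):
    im=cv2.resize(cv2.imread(f"pics/{n}0_raw.png"),None,fx=6,fy=6,interpolation=cv2.INTER_CUBIC)
    def d(P,col,poly):
        q=((proj(n,world(p,P))+.5)*6).astype(int)
        if poly: cv2.polylines(im,[q],True,col,1)
        else:
            for k in q: cv2.circle(im,tuple(map(int,k)),3,col,1)
    d(pts,(0,0,255),0); d(sk,(0,255,0),1); d(box[:4],(255,0,0),1); d(box[4:],(0,255,255),1)
    out.append(im[y0*6:y1*6,x0*6:x1*6])
cv2.imwrite("pics/ov.png",cv2.resize(np.hstack([out[0][-480:,:],out[1][:480]]),(800,278)))
cv2.imwrite("pics/ovt.png",out[0][-300:]);cv2.imwrite("pics/ovs.png",out[1])
E
```

```text
all [0.66259467 0.02583294 0.01613084] [0.37, 0.54, -0.0, -0.63, -0.05, -0.89, -0.23, 0.7, 0.13, -0.06, -0.83, -1.43]
top [0.66156525 0.02646807 0.02236574] [0.36, 0.76, -0.0, -0.15, -0.36, -0.54]
side [ 0.66326641  0.02338521 -0.00164125] [-0.31, 0.85, 0.76, 0.01, -0.29, -0.9]
```

View pics/ovs.png

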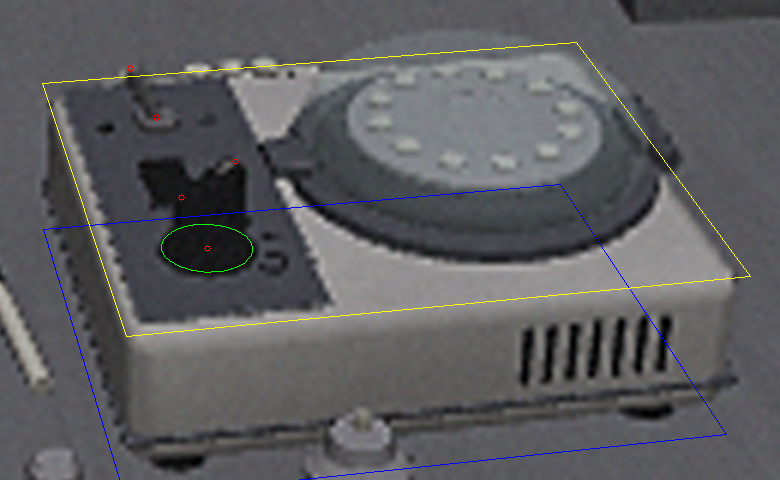

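View pics/ovt.png

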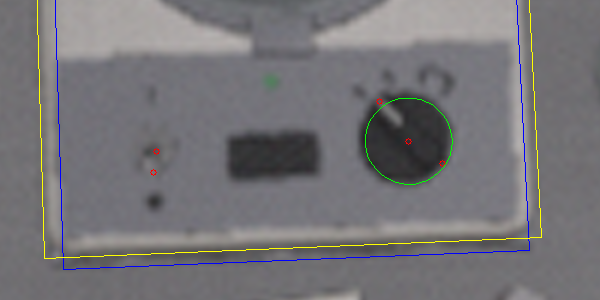

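```bash
cat >> h.py <<'E'
t=lambda u,v:((u+.5)/8-.5+210,(v+.5)/8-.5+165)
s=lambda u,v:((u+.5)/6-.5+230,(v+.5)/6-.5+165)
def tri(z,a,b): 
    f=lambda q:np.r_[proj("top",[[*q,z]])[0]-a, proj("side",[[*q,z]])[0]-b]
    q=least_squares(f,[.56,0]); return q.x
YAW=.018
DIAL=tri(.0902,t(541.5,199.5),s(208,247)); TOG=tri(.094,t(208,222),s(155,117))
def down(phi):
    y=np.array([np.cos(phi),np.sin(phi),0]); z=np.array([0,0,-1.]); x=np.cross(y,z)
    q=R.from_matrix(np.c_[x,y,z]).as_quat(); return q[[3,0,1,2]]
ex=np.array([np.cos(YAW),np.sin(YAW)])
E
python3 - <<'E'
from h import *
p=np.load("pose.npy")
print(DIAL,TOG,world(p,[[-.096,-.058,0],[-.096,.064,0]]), np.arctan2(*( (TOG-DIAL)[::-1]))-np.pi/2, np.linalg.norm(TOG-DIAL))
for k in(-1,1):
    q=r.ik([*(TOG-.04*ex),.116],down(YAW+k*np.pi/2)); print("tog",k,None if q is None else np.round(q,2))
for k in(-1,1):
    print("dial",k,[None if (q:=r.ik([*DIAL,.1045],down(YAW+.74+k*np.pi/2-d))) is None else np.round(q,2).tolist() for d in(0,.5,1,1.5,1.6)])
E
```

```text
[ 0.56878095 -0.03252087] [0.56441117 0.08816255] [[ 0.56754271 -0.03370801  0.        ]
 [ 0.56557483  0.08827612  0.        ]] 0.03619279722297564 0.12076249839521498
tog -1 [-0.43  0.8   0.3   1.97 -0.51  0.44 -1.3 ]
tog 1 [-0.06  0.79 -0.32  1.95  0.51  0.48  0.84]
dial -1 [[-0.1, 0.83, 0.14, 1.86, -0.22, 0.47, -0.62], [-0.16, 0.84, 0.24, 1.86, -0.39, 0.49, -0.96], [-0.25, 0.87, 0.4, 1.86, -0.62, 0.53, -1.25], [-0.38, 0.94, 0.65, 1.87, -0.91, 0.66, -1.47], [-0.38, 0.94, 0.65, 1.87, -0.91, 0.66, -1.57]]
dial 1 [[0.3, 0.88, -0.57, 1.84, 0.75, 0.66, 1.61], [0.24, 0.85, -0.45, 1.84, 0.63, 0.59, 1.22], [0.17, 0.84, -0.34, 1.84, 0.49, 0.55, 0.84], [0.11, 0.83, -0.22, 1.85, 0.34, 0.51, 0.48], [0.09, 0.83, -0.2, 1.85, 0.31, 0.5, 0.41]]
```

```bash
python3 - <<'E'
from h import *
q=down(YAW+np.pi/2)
r.grab()
a=TOG-.042*ex
r.move_pose([*a,.22],q); print(r.get_clock(),r.get_gripper_width())
r.move_straight([*a,.116],max_speed=.1); print(r.get_clock(),r.get_contact_force().round(2))
for d in np.arange(-.030,-.0065,.002):
    r.move_straight([*(TOG+d*ex),.116],max_speed=.04); F=r.get_contact_force(); print(round(d,4),np.round(F,2),r.get_clock())
    if np.linalg.norm(F)>15: break
im=r.snapshot("side");im2=r.snapshot("top")
r.move_straight([*a,.116],max_speed=.1)
r.move_straight([*a,.18],max_speed=.15); print(r.get_clock(),r.get_contact_force().round(2))
im3=r.snapshot("side")
c=lambda i:cv2.resize(i[160:225,225:295,::-1],None,fx=5.5,fy=5.5,interpolation=cv2.INTER_CUBIC)
cv2.imwrite("pics/tg.png",np.hstack([c(im),c(im3)]))
E
```

```text
3.3167 0.00041486697228499666
4.5083 [-0.06 -0.28  0.33]
-0.03 [-0.02 -0.63 -0.32] 4.9583
-0.028 [-0.06 -0.25  0.27] 5.2083
-0.026 [-0.08 -0.47 -0.73] 5.4583
-0.024 [-0.23  1.01 -0.14] 5.7083
-0.022 [-2.47 -0.09  2.65] 5.9583
-0.02 [-3.43  0.18  3.27] 6.2083
-0.018 [-1.79 -0.18  1.92] 6.4583
-0.016 [-1.72 -0.6   0.84] 6.7083
-0.014 [ 0.23 -0.01 -0.21] 6.9583
-0.012 [-0.6  -0.41 -0.37] 7.2083
-0.01 [-0.58 -0.82  0.06] 7.4583
-0.008 [ 0.11 -0.59 -0.18] 7.7083
8.875 [0.57 0.28 0.29]
```

View pics/tg.png

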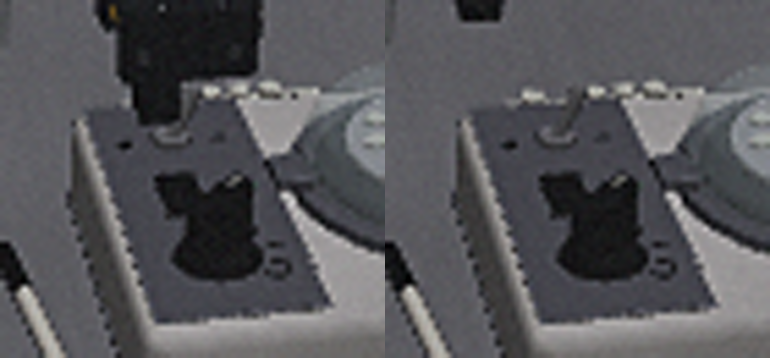

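```bash
cat >> h.py <<'E'
D=np.array([.5685,-.033])
PHI=YAW+.74+np.pi/2
E
python3 - <<'E'
from h import *
q=down(PHI)
r.ungrasp()
r.move_pose([*D,.22],q); r.move_straight([*D,.1055],max_speed=.1); print(r.get_clock(),r.get_contact_force().round(2))
im=r.snapshot("top"); im1=r.snapshot("side")
r.grab(); print(r.get_clock(),r.get_gripper_width(),r.get_contact_force().round(2),r.get_moment().round(3),r.get_tcp_pos().round(4),R.from_quat(r.get_tcp_rot()[[1,2,3,0]]).as_matrix()[:,1].round(3))
im3=r.snapshot("side")
c=lambda i:cv2.resize(i[140:230,225:305,::-1],None,fx=4.8,fy=4.8,interpolation=cv2.INTER_CUBIC)
cv2.imwrite("pics/dg.png",np.hstack([c(im1),c(im3)]))
E
```

```text
12.35 [-0.07  0.22  0.35]
13.575 0.01288067252911514 [-4.09  3.52  2.39] [ 0.691  0.831 -0.088] [ 0.5674 -0.032   0.1054] [-0.688  0.726  0.002]
```

View pics/dg.png

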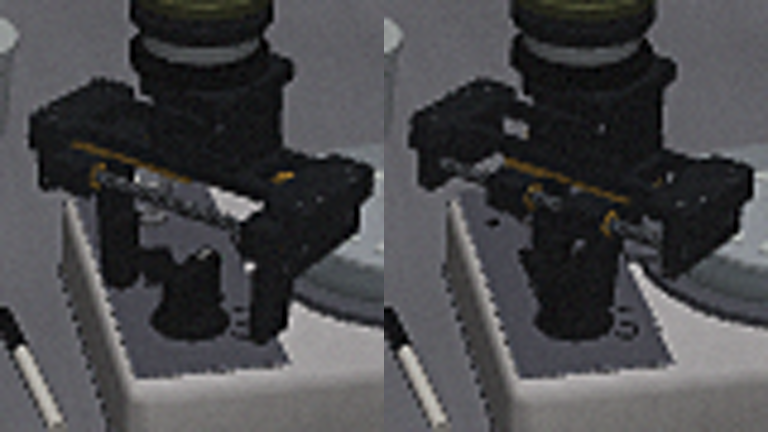

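```bash
python3 - <<'E'
from h import *
p=r.get_tcp_pos()[:2].copy()
r.move_straight([*p,.1055],down(PHI),max_speed=.05)
ang=lambda:(lambda y:np.arctan2(y[1],y[0]))(R.from_quat(r.get_tcp_rot()[[1,2,3,0]]).as_matrix()[:,1])
def rep(d):
    P=r.get_tcp_pos(); print(round(d,2),"turned",round(PHI-ang(),3),"P-cmd mm",((P[:2]-p)*1e3).round(2),"F",r.get_contact_force().round(1),"M",r.get_moment().round(2),"w",round(r.get_gripper_width()*1e3,2),round(r.get_clock(),2))
rep(0)
for d in np.arange(.13,1.31,.13):
    r.move_straight([*p,.1055],down(PHI-d),max_speed=.05); rep(d)
    e=r.get_tcp_pos()[:2]-p
    if np.linalg.norm(r.get_contact_force()[:2])>3: p=p+np.clip(e,-.001,.001)
np.save("p.npy",p); print(p)
E
```

```text
0 turned -0.0 P-cmd mm [-0.03  0.08] F [-2.   2.3  0.9] M [ 0.46  0.47 -0.04] w 12.74 13.88
0.13 turned 0.127 P-cmd mm [-0.12  0.19] F [-1.6  1.7  0.9] M [0.52 0.6  0.03] w 12.65 14.16
0.26 turned 0.255 P-cmd mm [-0.17  0.26] F [-2.7  2.2  1.6] M [ 0.6   0.6  -0.03] w 12.73 14.44
0.39 turned 0.385 P-cmd mm [-0.07  0.12] F [-2.9  2.1  1.5] M [ 0.63  0.6  -0.03] w 13.07 14.72
0.52 turned 0.515 P-cmd mm [-0.03  0.18] F [-3.1  2.5  0.8] M [ 0.67  0.52 -0.04] w 12.8 15.01
0.65 turned 0.644 P-cmd mm [-0.02  0.11] F [-2.7  3.   0.8] M [0.61 0.55 0.04] w 12.68 15.29
0.78 turned 0.775 P-cmd mm [-0.04  0.15] F [-2.1  2.7  1.4] M [0.67 0.51 0.01] w 12.61 15.57
0.91 turned 0.905 P-cmd mm [0.01 0.15] F [-1.9  3.3 -0.4] M [ 0.7   0.43 -0.  ] w 13.02 15.86
1.04 turned 1.034 P-cmd mm [0.09 0.14] F [-2.3  3.9 -1. ] M [0.68 0.41 0.02] w 12.84 16.14
1.17 turned 1.164 P-cmd mm [0.05 0.09] F [-2.7  3.  -0.1] M [0.66 0.38 0.1 ] w 13.12 16.43
1.3 turned 1.294 P-cmd mm [0.02 0.15] F [-1.4  3.  -1.6] M [0.68 0.36 0.09] w 12.62 16.71
[ 0.56722993 -0.03060445]
```

```bash
python3 - <<'E'
from h import *
p=np.load("p.npy")
ang=lambda:(lambda y:np.arctan2(y[1],y[0]))(R.from_quat(r.get_tcp_rot()[[1,2,3,0]]).as_matrix()[:,1])
for d in [1.38,1.43,1.46,1.48,1.5,1.52,1.54]:
    r.move_straight([*p,.1055],down(PHI-d),max_speed=.05); r.wait(.1)
    M=np.mean([(r.get_moment(),r.wait(.02))[0] for _ in range(8)],0)
    print(d,"turned",round(PHI-ang(),3),"F",r.get_contact_force().round(1),"M",M.round(3),"w",round(r.get_gripper_width()*1e3,2),round(r.get_clock(),2))
    if M[2]>.6: break
im1=r.snapshot("side");im=r.snapshot("top")
c=lambda i,y,x:cv2.resize(i[y:y+90,x:x+80,::-1],None,fx=4.8,fy=4.8,interpolation=cv2.INTER_CUBIC)
cv2.imwrite("pics/end.png",np.hstack([c(im1,140,225),c(im,130,230)]))
cv2.imwrite("pics/endfull.png",im[:,:,::-1])
E
```

```text
1.38 turned 1.378 F [-1.8  3.5 -1.3] M [0.698 0.278 0.149] w 12.94 17.19
1.43 turned 1.429 F [-0.3  3.  -1.5] M [0.782 0.2   0.138] w 12.73 17.68
1.46 turned 1.46 F [-0.4  3.9 -2.5] M [0.854 0.101 0.133] w 12.43 18.16
1.48 turned 1.48 F [-0.2  4.6 -2.4] M [0.916 0.021 0.161] w 12.59 18.64
1.5 turned 1.5 F [-0.8  4.7 -3.8] M [ 0.933 -0.088  0.417] w 12.68 19.12
1.52 turned 1.52 F [ 1.7  5.4 -3.2] M [ 0.966 -0.169  0.592] w 12.62 19.61
1.54 turned 1.54 F [ 0.5  5.7 -3.6] M [ 1.03  -0.112  0.663] w 13.19 20.09
```

View pics/end.png

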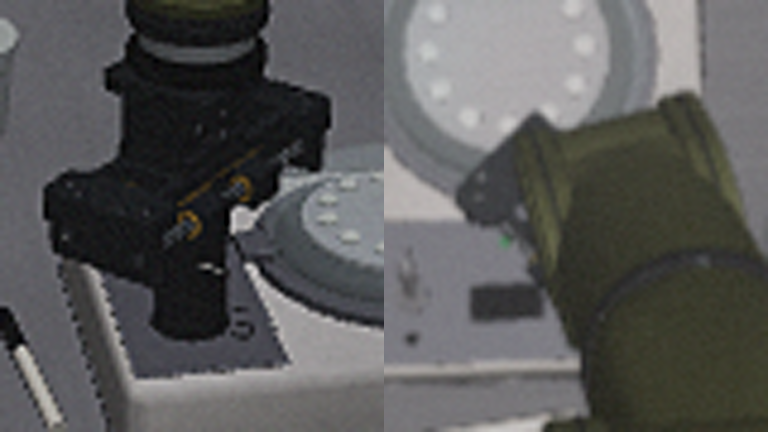

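```bash
python3 - <<'E'
from h import *
r.wait(1.0)
M=np.mean([(r.get_moment(),r.wait(.02))[0] for _ in range(8)],0); print(M.round(3),r.get_gripper_width(),r.get_clock(),np.abs(r.get_qvel()).max())
im=cv2.cvtColor(r.snapshot("top"),cv2.COLOR_RGB2BGR); a=cv2.imread("pics/top0_raw.png")
for n,(x,y,w) in dict(rack=(197,175,26),lamp=(321,178,14),pen=(247,220,25),cap=(297,218,8),jar=(406,198,18),tub=(124,227,22)).items():
    A=a[y-w:y+w,x-w:x+w];B=im[y-w:y+w,x-w:x+w]
    print(n,cv2.absdiff(A,B).mean().round(1),np.round(cv2.phaseCorrelate(A.mean(2),B.mean(2))[0],2))
if M[2]>.3: r.hand_in(); print("handed in")
E
```

```text
[ 1.041 -0.14   0.656] 0.013013287380788862 21.325 0.0015461140122716836
rack 10.2 [-0.06  0.02]
lamp 11.1 [-0.01  0.21]
pen 14.7 [-0.05 -0.31]
cap 61.6 [-0.46 -1.41]
jar 8.9 [0.06 0.02]
tub 10.5 [0.42 0.51]
the job is handed in; nothing more can be done
handed in
```

I flipped the power toggle to on while the dial was still at off. I then gripped the dial's wing, turned it clockwise past both speed detents to the short-spin stop, and handed in at about 21 s while still holding it.

- **Toggle:** the side picture showed it leaning to the rear after the push. The push force peaked at about 5 N and then dropped as the lever snapped over.
- **Dial:** the twist moment rose sharply past about 1.48 rad, from 0.16 to 0.42 Nm, which is the stop. I left the gripper turned to 1.54 rad, slightly past the stop. The moment held at 0.66 Nm a second later, with the grip width still at 13.0 mm, the thickness of the wing.
- **Surroundings:** the top picture showed no shift of the rack, lamp, pen or jar beyond about 0.3 pixel.
    - The tub check read about 0.5 pixel, roughly 1.5 mm. I put that down to image noise because the arm never went near it at bench height.
    - The cap check failed: the image patch changed a lot. The arm probably blocked the view of the cap, so I could not confirm its position from above. The gripper never came lower than the machine's deck, and I felt no unexpected contact.
- **Position estimate:** the toggle made contact about 4 mm further back than my image estimate. The dial grip was about 1.5 mm off and I corrected for it.

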